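# Gauge the longer tailpiece with a thumbwheel-driven jaw

## Robot

A 6-joint arm with a two-finger parallel gripper is mounted at the origin on the work surface. World frame = base frame: x ahead of the robot, y to its left, z up, the work surface at z = 0. Lengths are in mm, angles in degrees, forces in N, time in s.
With the tool pointing down it reaches from about 350 to 850 mm from the base axis. Payload 8.1 kg.
Tool frame: the origin (TCP) lies at the very end of the fingers, on their centre line; the grasp point (between the pads) lies 19 mm behind it; z points along the fingers, y is the line along which they close (so a half turn about z gives the same grasp; the last joint's range is limited). The gripper opens to 85 mm and grips with 20 to 120 N. Pads are 22 mm wide; open, the fingers measure 114 mm over their backs; the gripper's body (76 mm by 85 mm) begins 54 mm behind the grasp point. The pads swing forward as they close: fully open they stand 13 mm farther back than shut.
Start: joints at [71.196, 7.471, 85.268, -0, 87.261, -4.893], TCP at [144.23, 582.411, 231.292] pointing down, gripper open.
Joint ranges: [-169.43, 169.43], [-51.17, 129.36], [1.28, 143.12], [-76.62, 256.62], [0, 156.53], [-152.29, 152.29]. Speed limits (degrees/s): [136.94, 136.94, 159.86, 180, 180, 180].

## Interface

Orientations are given as [roll, pitch, yaw] about the fixed x, y, z axes, in that order (R = Rz(yaw) Ry(pitch) Rx(roll)).
In Python, from bench import sense, eyes, job, models gives the robot as it stands. The module is installed in compiled form; this text tells all that it offers.
- The arm moves only by the tool apply_moves, never from a script. Its argument "rows" is a list of rows, each a list of 6 numbers: the shift along the tool's x, y, z in mm, then the turn, a rotation vector about the tool's x, y, z in rad. In form: [[dx, dy, dz, rx, ry, rz], ...]. A call has exactly 5 rows; each row shifts and turns the commanded pose from where the row before left it, along the tool's axes as they then stand; what a row does not reach is not made up. A row lasts 1/8 s, in which the tool goes at most 62.5 mm and 10.7 degrees, less where a joint would pass 70% of its speed; a pose out of reach is approached as far as the arm can. A call is refused whole if a number of a shift passes 62.5 or a number of a turn 0.188, either way. A call with a gripper value outside its range is refused whole. "fingers" is the finger opening in mm, from 0 to 85.4, set as the call begins (left out, the last holds). The fingers move at their own pace and stop on an object; "grip_force" is the grip in N (left out, the last holds). Time passes only in rows, so rows that do not move let the fingers close, or fill a call up. It gives the time, the measured TCP pose, the force, the opening and the grip force at its end, in the units of the state.
- sense(): the state, without advancing time (a new reading comes with each control period).
- eyes.snapshot(name): name is "scene" or "side" or "wrist"; returns (picture, depth): 384x512x3 uint8, red, green, blue; 384x512 float32, mm along the optical axis (not along the pixel's ray), 0 where there is no reading.
- eyes.get_calibration(name): a dict with "intrinsics" (3x3 intrinsics, pixels), "R" (3x3) and "t" (3): a world point X has camera coordinates R X + t; the wrist camera has in their place "mount" (4x4, takes a point from camera to tool coordinates, whose origin is the TCP and whose axes are the flange's). Camera axes: x right, y down, z forward; pixel columns grow to the right and rows downward; lengths in mm; the calibration is good to about 2 mm. A picture is of the moment at which its call begins: read the wrist's pose just before it. get_calibration takes no time and is no camera call.
- job.hand_in(): hands the job in; it is judged then, once.
Trained networks look in the newest picture that a camera, given by its name, has taken for a name from the list of things; names that differ only in an ending like _2 or _b are one class to them, and where a whole thing is asked for, a point or a joint stands for the part that bears it (a point fixed in the world has none). Each returns a list of dicts, best first, with "confidence" (0 to 1); they miss things now and then, are a little off and sometimes report something else, mostly with a low value. They report only what shows in the picture. A call takes as long as a camera call. They do not tell look-alikes from the thing itself.
- models.boxes_of(name, camera): "xyz" ([x, y, z] in mm, in world coordinates, good to about 4 mm: the middle of the surface that is visible of it).
- models.cut_out(name, camera): "pixels" (384x512 bool, what is visible of it).
- models.place_of(name, camera): "xyz" ([x, y, z] in mm, in world coordinates, good to about 4 mm: a listed point, or the origin of a listed thing).
The state is a dict: "time": time; "joint_pos": joint angles; "qd": joint speeds; "joint_efforts": joint torques, N m; "tool_pos": TCP position; "tcp_rot": TCP orientation; "ft_force": force on the tool from outside, world axes, zero at the start; "wrist_torque": the same for the moment, N m; "finger_gap": finger opening in mm; "grip_force": force on a finger pad.
Only numpy, scipy, OpenCV 4.12 (cv2) and the standard library are available. Lean on these libraries where they do the work, as an engineer would, in place of code of your own. Each camera call takes 0.05 s, during which the arm holds its last target. There are 200 camera calls.

## Task

Lay the longer of the two ebony tailpieces flat and lengthwise on the bed of the length gauge, between the fixed end plate and the sliding jaw, and let go of it; if the jaw stands too close for it to fit, roll it back first. Then roll the jaw up with the gauge's thumbwheel until the tailpiece is held snugly, without play, between end plate and jaw. Move the jaw only by its thumbwheel, and leave the shorter tailpiece and the other things on the bench where they are.

Things in the scene. Friction and masses are not known exactly. Their poses are not given: they have to be found in the camera images.
- long_tailpiece: Longer tailpiece, loose: near-black ebony, 112 mm long, 18 mm high, about 70 g, flat square ends. Origin: centre of its underside, midway along it; x along its length to the broad end, z up. Its middle (x -24 to +22 mm) has parallel sides 30 mm apart, upper 4 mm bevelled; it flares to 44 mm at the +x end and narrows to 22 mm at the -x end. Pale string slots near the broad end.
- short_tailpiece: Shorter tailpiece, loose, same shape and colour: 80 mm long, 16 mm high, 24 mm wide at the waist. Origin and axes as for the longer one. One tailpiece lies left and one right of the gauge; which is where varies. To be left alone.
- gauge: Length gauge, fixed to the bench, 302 x 64 mm. Origin: centre of its underside; x along its length from the fixed end plate (-x end) over the bed to the wheel housing (+x end), z up. End plate: grey, 16 mm thick, 56 mm wide, top at 52 mm, inner face at x = -135 mm. Housing: grey, x = 49 to 147 mm, 56 mm wide, flat top 63 mm above the bench, slotted along its middle for the wheel.
- anvil_foot (a point): Foot of the fixed end plate's inner face, on the bed's top and centre line. Axes as the gauge's: +x along the bed to the jaw, y across, z up. The bed is a flat aluminium strip, 56 mm wide, top 22 mm above the bench, no side walls.
- wheel_top (a point): Topmost point of the thumbwheel's rim at rest: 75 mm above the bench, x = 98 mm, y = 0 on the gauge, 233 mm from the end plate's face. Only the top 12 mm of the rim stand out of the housing, over about 54 mm of length. Rim top moved along the gauge toward +x (away from the end plate) opens the jaw, toward -x closes it, one to one (10 mm of rim is 10 mm of jaw).
- wheel_axle (a point): Centre of the thumbwheel at rest, 36 mm below wheel_top. Brass wheel, 36 mm radius, 18 mm wide, upright, axle across the gauge (its y), ribbed look but smooth to the touch. A fingertip laid flat on the rim's top with a few N and moved along the gauge turns it by friction against about 3 N; it does not yield downward, so press with a force stop. No end stops of its own.
- jaw (a joint): Opening of the gauge in m: from the end plate's inner face to the jaw's face, 0.080 to 0.165 (stops). At the start 0.088 to 0.162, so too small or large enough for the longer tailpiece. Driven by the wheel; stays where it is left.
- jaw_plate: Sliding aluminium jaw plate: 14 mm thick along the gauge, 50 mm wide, from the bed to 52 mm above the bench, on a steel bar that runs into the housing. Origin: in its inner face (toward the end plate), on the centre line, at bench height; axes as the gauge's. Not to be pushed by the robot.
- varnish_bottle: Bystander, loose: amber jar with a blue cap, 60 mm in diameter, 120 mm high. Origin: centre of its underside.
- glue_pot: Bystander, loose: white ceramic cup, 80 mm in diameter, 70 mm high. Origin: centre of its underside.
- screwdriver: Bystander, loose: screwdriver with a wooden handle, 200 mm long, lying across the far side of the bench. x along it to the blade.
Not all that is in view belongs to the job. What is shaped like the long_tailpiece but blue or pink is not meant.

How it is judged (in metres and radians):
On the way:
1. the longer tailpiece lies flat on the bed between end plate and jaw, released (y of long_tailpiece in the frame of anvil_foot between -0.014 and 0.014 m and z of long_tailpiece in the frame of anvil_foot between -0.004 and 0.005 m and angle between long_tailpiece's own z axis and vertical below 0.08 rad and contact force between the fingers and long_tailpiece below 0.3 N and x of long_tailpiece in the frame of anvil_foot between 0.053 and 0.115 m and angle between the x axis of long_tailpiece and the x axis of gauge, either way round below 0.3 rad), for 0.2 s.
At the end, for the whole second after the job is handed in: The longer tailpiece rests flat on the bed (tilt under 0.08 rad), along the gauge (within 0.06 rad, either end first), its middle within 14 mm of the centre line and 53 to 59 mm from the end plate, released and still; the jaw opening is under 114 mm; nothing else was disturbed (y of long_tailpiece in the frame of anvil_foot between -0.014 and 0.014 m and z of long_tailpiece in the frame of anvil_foot between -0.004 and 0.005 m and angle between long_tailpiece's own z axis and vertical below 0.08 rad and contact force between the fingers and long_tailpiece below 0.3 N and x of long_tailpiece in the frame of anvil_foot between 0.053 and 0.059 m and angle between the x axis of long_tailpiece and the x axis of gauge, either way round below 0.06 rad and value of joint jaw below 0.114 m and linear speed of long_tailpiece below 0.01 m/s); the robot touches nothing.
It fails at once if the robot pushes the jaw itself (over 3 N) (contact force between the arm and jaw_plate above 3 N).
It fails at once if the robot's fingers push the jaw itself (over 3 N) (contact force between the fingers and jaw_plate above 3 N).
It fails at once if the jaw is pushed back by a tailpiece in the fingers (contact force between the fingers and long_tailpiece above 2 N and contact force between long_tailpiece and jaw_plate above 3 N).
It fails at once if the shorter tailpiece is moved by more than 25 mm (distance of short_tailpiece from where it was at the start of the episode above 0.025 m).
It fails at once if a bystander is moved by more than 30 mm (distance of any of varnish_bottle, glue_pot, screwdriver from where it was at the start of the episode above 0.03 m).
It also fails if it takes over 72 s, if anything falls off the work surface, if the arm or the gripper's body presses on something with over 40 N, if the wrist force passes 120 N, or if a joint passes its speed limit or range.

## Working session

There is one attempt and no reset: what is moved stays moved. The work goes in short steps, Python scripts to look and compute and a tool call to move; the robot and the scene stay as the last step left them, time stands still between calls to the robot, and variables do not carry over. Pictures are saved under pics/ and viewed, at most 10 in all, crops included, and the job is handed in when it is done.

Besides the shell and the picture viewer there is one more tool, called after "Request:" as name([rows], argument=value, ...), one row to a line, values as JSON. apply_moves: Moves the arm, as the interface text tells. Its arguments: {"type":"object","properties":{"rows":{"type":"array"},"fingers":{"type":"number"},"grip_force":{"type":"number"}},"required":["rows"]}

```bash
mkdir -p pics; cat > h.py <<'E'
from bench import sense, eyes, job, models
import numpy as np, cv2
from scipy.spatial.transform import Rotation as Ro
def cam(n):
    c=eyes.get_calibration(n); K=np.array(c["intrinsics"])
    if "R" in c: return K,np.array(c["R"]),np.array(c["t"]).ravel()
    s=sense(); T=np.eye(4); T[:3,:3]=Ro.from_euler('xyz',s["tcp_rot"],degrees=True).as_matrix(); T[:3,3]=s["tool_pos"]
    M=np.linalg.inv(T@np.array(c["mount"])); return K,M[:3,:3],M[:3,3]
def unproj(C,uv,d):
    K,R,t=C; uv=np.atleast_2d(uv); d=np.atleast_1d(d)
    p=np.c_[(uv[:,0]-K[0,2])/K[0,0],(uv[:,1]-K[1,2])/K[1,1],np.ones(len(uv))]*d[:,None]
    return (p-t)@R
def mpts(C,m,dep):
    v,u=np.nonzero(m&(dep>0)); return unproj(C,np.c_[u,v],dep[v,u])
E
python3 - <<'E'
from h import *
np.set_printoptions(precision=1,suppress=True)
s=sense();print({k:np.round(v,2) for k,v in s.items()})
ims=[]
for n in("scene","side"):
    C=cam(n);im,d=eyes.snapshot(n);ims.append(im)
    print(n,"campos",-C[1].T@C[2])
    for o in("long_tailpiece","short_tailpiece","jaw_plate","gauge"):
        for r in models.cut_out(o,n)[:4]:
            P=mpts(C,r["pixels"],d); v,u=np.nonzero(r["pixels"])
            if len(P)<10: continue
            top=P[P[:,2]>np.percentile(P[:,2],50)-3]
            (c,wh,a)=cv2.minAreaRect(top[:,:2].astype(np.float32))
            print(o,round(r["confidence"],2),"px",u.mean().round(),v.mean().round(),len(u),"med",np.median(P,0),"z95",np.percentile(P[:,2],95),"rect",np.array(c),np.array(wh),round(a,1))
    for o in("anvil_foot","wheel_top","long_tailpiece","jaw_plate","varnish_bottle","glue_pot","screwdriver","gauge"):
        for r in models.place_of(o,n)[:3]: print("place",o,round(r["confidence"],2),np.array(r["xyz"]))
cv2.imwrite("pics/a.png",cv2.resize(cv2.vconcat(ims)[:,:,::-1],(400*1,600)))
for n,i in zip("ab",ims): cv2.imwrite(f"pics/{n}1.png",i[:,:,::-1])
E
```

```text
{'time': np.float64(0.0), 'joint_pos': array([71.2,  7.5, 85.3,  0. , 87.3, -4.9]), 'qd': array([-0. , -0. ,  0.1,  0. ,  0.1, -0. ]), 'joint_efforts': array([  0. , -56.9, -50. ,   0. ,   0. ,   0. ]), 'tool_pos': array([144. , 581.9, 230.2]), 'tcp_rot': array([-179.9,   -0. ,  166.1]), 'ft_force': array([ 1.3, -0.3,  0.2]), 'wrist_torque': array([-0.,  0.,  0.]), 'grip_force': np.float64(0.0), 'finger_gap': np.float64(85.48)}
scene campos [1084.2  505.9 1260.9]
long_tailpiece 0.64 px 209.0 104.0 329 med [ 480.9 -407.8   14.9] z95 21.42766821372223 rect [ 474.6 -407.3] [ 40.7 111.2] 45.7
long_tailpiece 0.54 px 226.0 132.0 287 med [ 519.4 -265.9   16.3] z95 21.880270044854218 rect [ 509. -273.] [ 39.7 109.6] 84.1
long_tailpiece 0.54 px 272.0 129.0 316 med [ 392.1 -176.8   16.4] z95 22.347449813258283 rect [ 382.  -176.6] [ 40.6 111.7] 81.5
short_tailpiece 0.47 px 368.0 240.0 221 med [453.9 312.8  15.5] z95 20.286886840024344 rect [448.1 311. ] [27.1 79.8] 69.6
jaw_plate 0.56 px 264.0 192.0 201 med [592.7   3.3  36.8] z95 53.66927161841781 rect [579.8  -5.8] [71.1 47.8] 2.6
gauge 0.59
[... 1261 characters left out ...]
 11.9  28.6] z95 66.82441933059056 rect [602.6  -3.6] [ 58.3 301. ] 74.5
jaw_plate 0.67 px 245.0 206.0 212 med [598.3  -0.   41.7] z95 54.06331136564255 rect [599.   -1.2] [44.3 48.5] 39.1
gauge 0.92 px 248.0 212.0 2733 med [578.3  10.4  26.8] z95 66.51771588700379 rect [602.2  -5.1] [ 59.6 300.9] 74.0
place anvil_foot 0.94 [732.1 -47.9  22.2]
place wheel_top 0.83 [505.1  19.7  76.8]
place long_tailpiece 0.94 [ 509.9 -272.1    1.2]
place long_tailpiece 0.85 [ 478.4 -411.6   -1.5]
place long_tailpiece 0.76 [ 378.8 -183.1    0.1]
place jaw_plate 0.77 [608.1 -10.3  -1.5]
place varnish_bottle 0.77 [706.2 370.5   0.2]
place glue_pot 0.69 [ 663.6 -343.7   -0.6]
place gauge 0.68 [597.9  -8.    2.7]
```

View pics/a1.png

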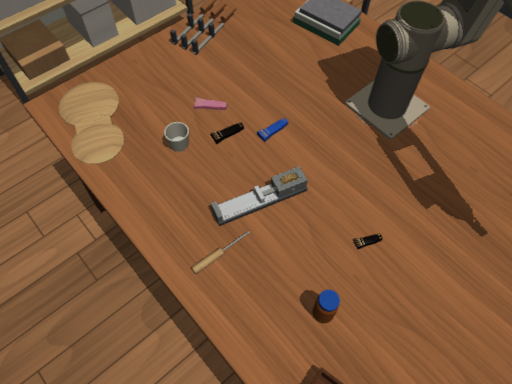

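View pics/b1.png

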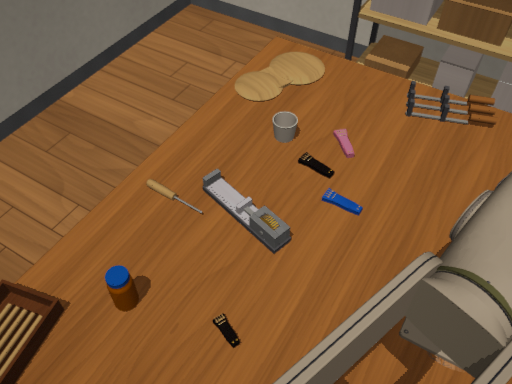

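Scene view: the gauge is at about (262,196). The candidates with the long tailpiece's shape are at scene px (228,132) near-black, (272,129) blue and (209,104) pink. The short black one is at (368,240). The black piece at (228,132) fits: it is ebony and measures about 110 mm, against 80 mm for the other black one. The side view agrees, with the long black piece at (316,165) and the short one at (226,330). I'll confirm that in a crop.

```bash
python3 -c "
import cv2
a=cv2.imread('pics/b1.png')
f=lambda x,y:cv2.resize(a[y-45:y+45,x-60:x+60],(400,300),interpolation=cv2.INTER_CUBIC)
cv2.imwrite('pics/c.png',cv2.hconcat([f(325,170),f(226,330)]))"
```

```text
(no output)
```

View pics/c.png

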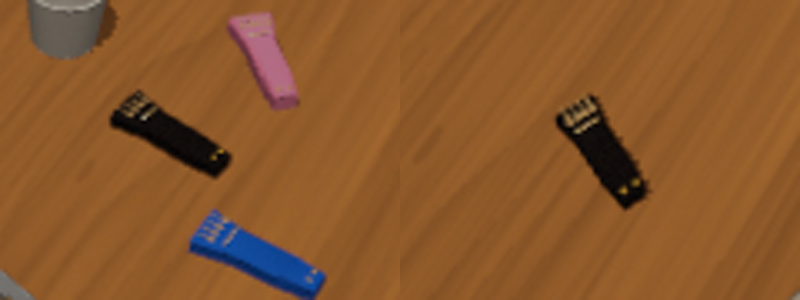

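Request:
apply_moves([
  [-51, -29, 0, 0, 0, 0],
  [-51, -29, 0, 0, 0, 0],
  [-51, -29, 0, 0, 0, 0],
  [-51, -29, 0, 0, 0, 0],
  [-51, -29, 0, 0, 0, 0],
], fingers=85)

```text
time: 1.92
tool_pos: [358.0, 379.0, 231.5]
tcp_rot: [180.0, 0.0, 166.1]
ft_force: [0.1, 0.3, 0.2]
finger_gap: 85.1
grip_force: 0.0
```

Request:
apply_moves([
  [-51, -29, 0, 0, 0, 0],
  [-51, -29, 0, 0, 0, 0],
  [-20, -54, 0, 0, 0, 0],
  [-20, -54, 0, 0, 0, 0],
  [-20, -54, 0, 0, 0, 0],
])

```text
time: 2.55
tool_pos: [461.3, 126.0, 231.4]
tcp_rot: [180.0, 0.0, 166.1]
ft_force: [0.7, 0.7, 0.1]
finger_gap: 85.4
grip_force: 0.0
```

Request:
apply_moves([
  [-20, -54, 0, 0, 0, 0],
  [-20, -54, 0, 0, 0, 0],
  [0, 0, 0, 0, 0, 0],
  [0, 0, 0, 0, 0, 0],
  [0, 0, 0, 0, 0, 0],
])

```text
time: 3.18
tool_pos: [474.0, 14.8, 231.3]
tcp_rot: [180.0, -0.0, 166.2]
ft_force: [0.7, 0.5, 0.7]
finger_gap: 85.2
grip_force: 0.0
```

The left crop shows the long black piece, with pale slots at its upper-left end. The blue and pink decoys lie beside it, and the right crop is the short piece. Target confirmed.

```bash
cat > g.py <<'E'
from h import *
np.set_printoptions(precision=1,suppress=True)
def gauge(tag=None):
    C=cam("wrist");im,d=eyes.snapshot("wrist")
    if tag: cv2.imwrite(f"pics/{tag}.png",im[:,:,::-1])
    P=mpts(C,np.ones(d.shape,bool),d)
    for o in("gauge","jaw_plate","long_tailpiece"):
        for r in models.cut_out(o,"wrist")[:2]:
            Q=mpts(C,r["pixels"],d); 
            if len(Q)<50: continue
            c,wh,a=cv2.minAreaRect(Q[Q[:,2]>8][:,:2].astype(np.float32))
            print(o,round(r["confidence"],2),"med",np.median(Q,0),"z",np.percentile(Q[:,2],[5,50,95]),"rect",np.array(c),np.array(wh),round(a,1))
    for o in("anvil_foot","wheel_top","jaw_plate","long_tailpiece"):
        for r in models.place_of(o,"wrist")[:2]: print("place",o,round(r["confidence"],2),np.array(r["xyz"]))
    return C,im,d,P
E
python3 -c "
from g import *
C,im,d,P=gauge('w0'); print('cam',-C[1].T@C[2],C[1][2])"
```

```text
gauge 0.84 med [564.8   0.3  41.2] z [17.2 41.2 70.5] rect [598.9  -8. ] [ 64.1 300.1] 73.7
jaw_plate 0.81 med [596.7  -5.5  43. ] z [27.  43.  52.3] rect [595.2 -14.5] [53.5 56.2] 12.1
jaw_plate 0.46 med [567.1   0.5  42.2] z [17.4 42.2 70.6] rect [598.8  -8. ] [ 64.  300.1] 73.7
long_tailpiece 0.7 med [ 383.2 -178.6   16.9] z [ 3.4 16.9 18.6] rect [ 382.3 -184.3] [ 40.9 111.9] 87.8
long_tailpiece 0.62 med [ 510.7 -267.    16.6] z [ 0.3 16.6 18.5] rect [ 509.6 -273.2] [ 43.2 112.6] 77.9
place anvil_foot 0.81 [730.5 -49.   23. ]
place wheel_top 0.59 [504.3  19.6  72.8]
place jaw_plate 0.73 [606.4 -10.3   0.2]
place long_tailpiece 0.83 [ 383.3 -186.2   -0.5]
place long_tailpiece 0.73 [ 508.3 -274.8    1.6]
cam [393.5  34.  373.4] [ 0.3 -0.1 -0.9]
```

Request:
apply_moves([
  [-20, -54, 0, 0, 0, 0],
  [-20, -54, 0, 0, 0, 0],
  [-20, -54, 0, 0, 0, 0],
  [-20, -54, 0, 0, 0, 0],
  [-20, -54, 0, 0, 0, 0],
])

```text
time: 4.2
tool_pos: [506.3, -274.7, 231.4]
tcp_rot: [180.0, 0.0, 166.1]
ft_force: [0.9, -0.1, 0.5]
finger_gap: 84.8
grip_force: 0.0
```

Request:
apply_moves([
  [0, 0, 0, 0, 0, -0.14],
  [0, 0, 0, 0, 0, 0],
  [0, 0, 0, 0, 0, 0],
  [0, 0, 0, 0, 0, 0],
  [0, 0, 0, 0, 0, 0],
])

```text
time: 4.82
tool_pos: [506.5, -272.2, 231.5]
tcp_rot: [-180.0, 0.0, 174.1]
ft_force: [-0.7, 1.0, 0.6]
finger_gap: 84.7
grip_force: 0.0
```

```bash
python3 -c "
from g import *
C,im,d,P=gauge('w1'); print('cam',-C[1].T@C[2],C[1][2]); print(sense()['joint_pos'])"
```

```text
gauge 0.69 med [629.3 -28.   21.6] z [ 5.4 21.6 45.3] rect [614.4 -83. ] [264.9 208.9] 9.8
jaw_plate 0.62 med [593.  -19.1  36.3] z [27.8 36.3 52.2] rect [594.4 -17.3] [65.5 37.7] 7.3
long_tailpiece 0.96 med [ 511.1 -275.    17.3] z [14.1 17.3 18.8] rect [ 509.3 -274.7] [ 42.1 112.3] 78.6
long_tailpiece 0.87 med [ 403.7 -188.1   17.2] z [10.  17.2 18.7] rect [ 403.4 -183.5] [42.7 73.7] 82.2
place anvil_foot 0.84 [732.8 -48.5  19.3]
place jaw_plate 0.63 [610.6 -11.7  -1.3]
place jaw_plate 0.29 [734.6 -46.   22.4]
place long_tailpiece 0.95 [ 382.2 -184.3   -0.9]
place long_tailpiece 0.93 [ 509.7 -275.2    1.9]
cam [ 423.9 -264.2  373.6] [ 0.3 -0.  -0.9]
[ -33.4    3.6   89.4   -0.    87.  -117.5]
```

View pics/w1.png

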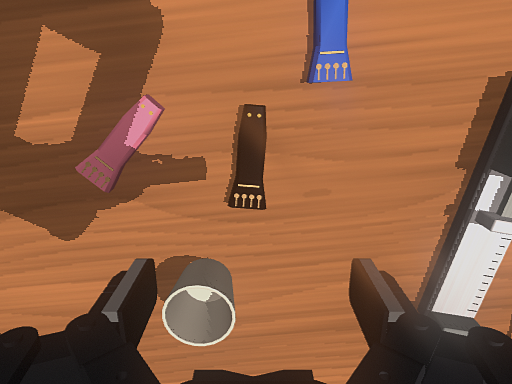

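The wrist view shows the long black piece at (250,155), broad end down towards +x. The glue pot is at (200,310), clear of the fingers. Next I'll get its axis.

```bash
cat > ax.py <<'E'
from g import *
def axis(near,zlo,zhi,r=75,cams=("wrist",)):
    for n in cams:
        C=cam(n);im,d=eyes.snapshot(n)
        for m in models.cut_out("long_tailpiece",n):
            Q=mpts(C,m["pixels"],d); Q=Q[(Q[:,2]>zlo)&(Q[:,2]<zhi)&(np.hypot(*(Q[:,:2]-near).T)<r)]
            if len(Q)<60: continue
            c0=np.median(Q,0)[:2]; th=np.linalg.svd(Q[:,:2]-Q[:,:2].mean(0),full_matrices=False)[2][0]
            for _ in range(5):
                nrm=np.array([-th[1],th[0]]); s=(Q[:,:2]-c0)@th; w=(Q[:,:2]-c0)@nrm
                b=np.arange(np.percentile(s,3),np.percentile(s,97),8); mid=[];sc=[];wd=[]
                for lo in b:
                    k=(s>=lo)&(s<lo+8)
                    if k.sum()>5: mid.append((w[k].max()+w[k].min())/2);sc.append(lo+4);wd.append(np.ptp(w[k]))
                a,o=np.polyfit(sc,mid,1); th=th+a*nrm; th/=np.linalg.norm(th); c0=c0+o*nrm
            s=(Q[:,:2]-c0)@th; e=np.percentile(s,[.5,99.5]); ctr=c0+th*e.mean()
            print(n,"ctr",ctr,"len",np.ptp(e),"ang",np.degrees(np.arctan2(th[1],th[0]))%180,"z",np.percentile(Q[:,2],[10,50,90]),"wd",np.array(wd))
E
python3 -c "
from ax import *
axis(np.array([510,-274]),12,23,cams=('wrist','side','scene'))"
```

```text
wrist ctr [ 509.2 -275.6] len 111.31228239758828 ang 169.72340619338016 z [15.1 17.3 18.5] wd [23.8 26.4 28.4 29.8 29.9 29.3 29.7 29.3 30.  31.  34.6 37.1 40.6 43. ]
side ctr [ 509.6 -270.7] len 112.03786586293663 ang 169.6325497983299 z [14.  17.2 20.2] wd [39.7 34.8 31.3 27.1 26.3 29.9 21.2 28.3 28.8 29.4 29.3 29.3 23.4 21.3]
```

Request:
apply_moves([
  [0, 0, 0, 0, 0, 0.077],
  [-3.3, -2.5, 42, 0, 0, 0],
  [0, 0, 43, 0, 0, 0],
  [0, 0, 43, 0, 0, 0],
  [0, 0, 40, 0, 0, 0],
], fingers=60)

```text
time: 6.15
tool_pos: [508.8, -275.6, 61.8]
tcp_rot: [180.0, -0.0, 169.7]
ft_force: [-0.3, 0.2, -0.4]
finger_gap: 59.9
grip_force: 0.0
```

Request:
apply_moves([
  [0, 0, 20, 0, 0, 0],
  [0, 0, 20, 0, 0, 0],
  [0, 0, 15, 0, 0, 0],
  [0, 0, 4, 0, 0, 0],
  [0, 0, 0, 0, 0, 0],
])

```text
time: 6.78
tool_pos: [509.4, -276.0, 4.7]
tcp_rot: [-180.0, 0.0, 169.7]
ft_force: [0.7, -0.3, 0.1]
finger_gap: 59.8
grip_force: 0.0
```

Request:
apply_moves([
  [0, 0, 0, 0, 0, 0],
  [0, 0, 0, 0, 0, 0],
  [0, 0, 0, 0, 0, 0],
  [0, 0, 0, 0, 0, 0],
  [0, 0, 0, 0, 0, 0],
], fingers=10, grip_force=45)

```text
time: 7.4
tool_pos: [509.9, -276.3, 5.5]
tcp_rot: [-180.0, 0.1, 169.7]
ft_force: [-0.5, -0.3, 5.8]
finger_gap: 28.8
grip_force: 45.4
```

Request:
apply_moves([
  [0, 0, -10, 0, 0, 0],
  [0, 0, -30, 0, 0, 0],
  [0, 0, -50, 0, 0, 0],
  [0, 0, -50, 0, 0, 0],
  [0, 0, 0, 0, 0, 0],
])

```text
time: 8.02
tool_pos: [512.0, -277.6, 150.6]
tcp_rot: [-179.8, 0.5, 169.7]
ft_force: [-0.2, -0.7, -0.9]
finger_gap: 28.5
grip_force: 44.7
```

```bash
python3 -c "
from ax import *
s=sense();print(s['tool_pos'],s['tcp_rot'],s['finger_gap'],s['grip_force'])
axis(np.array([510,-274]),60,190)
im,d=eyes.snapshot('wrist');cv2.imwrite('pics/w2.png',im[:,:,::-1])"
```

```text
[ 512.  -277.6  150.6] [-179.8    0.5  169.7] 28.495715639130694 44.67592142522335
wrist ctr [ 510.7 -277.9] len 111.1613468342995 ang 169.7006886319673 z [159.8 162.3 163.3] wd [23.8 25.8 27.7 29.5 30.  30.5 28.4 28.6 29.1 30.5 34.1 36.5 40.6 43.7]
```

View pics/w2.png

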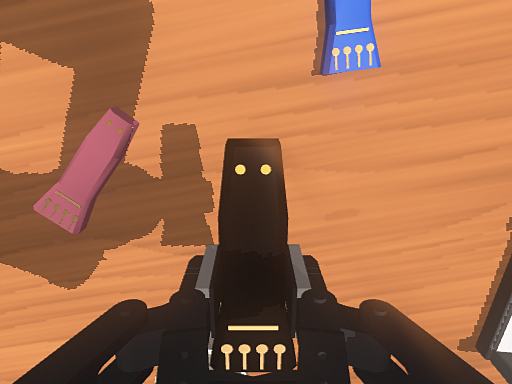

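The view shows the black piece gripped at its waist in the centre of the picture, sitting square. Next: a look at the gauge on the way, and aligning the yaw.

Request:
apply_moves([
  [0, 0, -20, 0, 0, 0.106],
  [2, 40, -30, 0, 0, 0],
  [2, 40, -30, 0, 0, 0],
  [0, 0, 0, 0, 0, 0],
  [0, 0, 0, 0, 0, 0],
])

```text
time: 8.8
tool_pos: [526.8, -197.7, 222.1]
tcp_rot: [180.0, -0.2, 163.7]
ft_force: [-0.4, -0.6, -0.7]
finger_gap: 28.4
grip_force: 44.7
```

```bash
cat > prof.py <<'E'
from ax import *
def prof(cams=("wrist","side","scene"),ang=None,c0=np.array([598.7,-7.6])):
    for n in cams:
        C=cam(n);im,d=eyes.snapshot(n)
        P=mpts(C,np.ones(d.shape,bool),d)
        P=P[(np.hypot(*(P[:,:2]-c0).T)<165)&(P[:,2]<85)]
        a=np.radians(ang or 163.7); th=np.array([np.cos(a),np.sin(a)]); nr=np.array([-th[1],th[0]])
        s=(P[:,:2]-c0)@th; w=(P[:,:2]-c0)@nr; z=P[:,2]
        g=(z>15)&(abs(w)<45)
        # lateral edges of bed/housing tops per slice -> centre line
        out=[]
        for lo in np.arange(-150,150,15):
            k=g&(s>lo)&(s<lo+15)&(z>18)
            if k.sum()>20: q=w[k]; out.append([lo+7.5,q.min(),q.max(),np.median(z[k])])
        out=np.array(out); print(n); print(out.T)
        k=(abs(w)<22)
        for nm,zl,zh,sl,sh in(("plate top",49,56,-160,-120),("plate face",28,48,-160,-110),("jaw top",49,56,-60,45),("jaw face",28,48,-60,45),("bed",19,25,-140,20)):
            q=s[k&(z>zl)&(z<zh)&(s>sl)&(s<sh)]
            if len(q)>5: print(nm,len(q),np.percentile(q,[2,10,50,90,98]),"z",np.median(z[k&(z>zl)&(z<zh)&(s>sl)&(s<sh)]))
E
python3 -c "
from prof import *
print(sense()['tool_pos'],sense()['tcp_rot'])
prof()
im,d=eyes.snapshot('wrist');cv2.imwrite('pics/w3.png',im[:,:,::-1])"
```

```text
[ 526.8 -197.7  222.1] [180.   -0.2 163.7]
wrist
[[-142.5 -127.5 -112.5  -97.5  -82.5  -67.5  -52.5  -37.5  -22.5   -7.5
     7.5   22.5   37.5   52.5   67.5   82.5   97.5  112.5  127.5  142.5]
 [ -27.4  -27.7  -27.6  -27.7  -30.3  -27.9  -27.8  -28.2  -28.2  -24.
   -27.8  -29.9  -28.   -25.8  -23.   -19.8   -7.5   -4.4   -8.9   -4.2]
 [  31.5   32.    33.1   32.4   32.5   32.6   31.8   32.5   32.1   32.5
    32.6   30.9   32.4   32.6   32.5   32.4   31.8   32.4   32.4   31.7]
 [  44.6   21.7   21.7   21.7   21.7   21.7   21.7   21.6   21.6   51.1
    32.5   22.1   22.1   62.2   62.1   62.7   62.5   62.4   61.9   61.8]]
plate top 517 [-151.1 -149.5 -142.8 -136.7 -136. ] z 51.53282745365223
plate face 416 [-137.2 -137.  -136.4 -135.8 -135.4] z 38.45250212353983
jaw top 617 [-10.   -8.9  -3.3   1.9   2.7] z 51.470913330600105
jaw face 942 [ 2.3  2.5 17.2 37.8 41.8] z 34.61828755710434
bed 4204 [-135.3 -123.2  -68.   -15.5   16.5] z 21.719244491659026
side
[[-142.5 -127.5 -112.5  -97.5  -82.5  -67.5  -52.5  -37.5  -22.5   -7.5
     7.5   22.5   52.5   67.5   82.5   97.5  112.5  127.5  
[... 968 characters left out ...]
-34.1
   -31.6  -33.4  -35.6  -35.1  -36.3  -37.1  -34.2  -36.6  -36.5  -35.3]
 [  24.8   25.6   26.7   27.9   24.7   26.4   26.3   26.5   24.3   23.9
    24.9   26.5   25.5   24.7   25.8   25.4   25.9   25.2   24.8   24.5]
 [  49.9   22.2   22.6   21.9   22.1   21.5   22.3   21.8   22.6   35.8
    36.6   24.4   23.5   44.2   61.5   63.    63.    63.1   61.9   62. ]]
plate top 56 [-148.7 -147.4 -141.4 -135.4 -133.9] z 52.302593824592094
plate face 15 [-149.4 -149.1 -148.5 -134.4 -121.3] z 42.277796467044865
jaw top 48 [-8.3 -6.5 -2.5  3.7  5.2] z 52.46392783922187
jaw face 85 [-20.6  -8.2  17.9  39.5  43.9] z 35.35311123875014
bed 402 [-126.8 -117.8  -68.5  -15.9   16.3] z 22.100557856409033
```

View pics/w3.png

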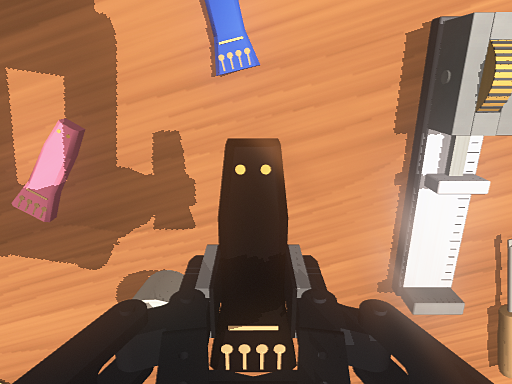

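The gauge shows at the right: end plate near (440,300), jaw near (460,185). Opening measures about 126 mm, so the 112 mm piece fits without moving the jaw. Heights check (bed 21.7, plate 51.5). I'll go above the bed.

Request:
apply_moves([
  [-18, 40.7, 20, 0, 0, 0],
  [-18, 40.7, 20, 0, 0, 0],
  [-18, 40.7, 20, 0, 0, 0],
  [-18, 40.7, 20, 0, 0, 0],
  [-18, 40.7, 20, 0, 0, 0],
])

```text
time: 9.62
tool_pos: [671.9, -27.7, 122.6]
tcp_rot: [-180.0, -0.1, 163.6]
ft_force: [-0.1, -1.0, -0.3]
finger_gap: 28.8
grip_force: 44.8
```

Request:
apply_moves([
  [0, 0, 10, 0, 0, 0],
  [0, 0, 15, 0, 0, 0],
  [0, 0, 10, 0, 0, 0],
  [0, 0, 0, 0, 0, 0],
  [0, 0, 0, 0, 0, 0],
])

```text
time: 10.25
tool_pos: [671.7, -28.7, 90.1]
tcp_rot: [180.0, 0.1, 163.6]
ft_force: [-0.3, 0.1, -0.5]
finger_gap: 28.4
grip_force: 44.8
```

```bash
python3 -c "
from prof import *
print(sense()['tool_pos'],sense()['tcp_rot'])
axis(np.array([670,-28]),75,130)
prof(('wrist',))
im,d=eyes.snapshot('wrist');cv2.imwrite('pics/w4.png',im[:,:,::-1])"
```

```text
[671.7 -28.7  90.1] [180.    0.1 163.6]
wrist ctr [670.5 -28.8] len 111.09865720892856 ang 163.65900774515657 z [ 99.6 102.  102.8] wd [23.8 25.5 27.6 29.3 30.  29.9 27.7 28.6 29.3 30.8 34.2 37.  40.6 43.7]
wrist
[[-97.5 -82.5 -67.5 -52.5 -37.5 -22.5  -7.5   7.5  22.5  37.5  52.5]
 [-30.5 -30.7 -29.5 -30.8 -30.1 -30.5 -30.8 -30.1 -30.8 -30.6 -29.6]
 [ 31.1  31.7  30.9  31.6  31.   31.5  31.7  31.5  31.3  31.6  27.3]
 [ 21.4  21.6  21.5  21.5  21.5  21.5  51.3  22.2  21.8  21.7  20.4]]
plate face 7 [-137.1 -136.7 -136.3 -136.  -135.6] z 44.07144683578865
jaw top 2381 [-11.1  -9.9  -4.1   1.3   2.3] z 51.36657768531619
jaw face 2236 [ 2.6  5.6 23.2 38.9 42. ] z 34.526946182273235
bed 4083 [-54.5 -34.8 -17.6  15.4  19. ] z 21.509558475092117
```

View pics/w4.png

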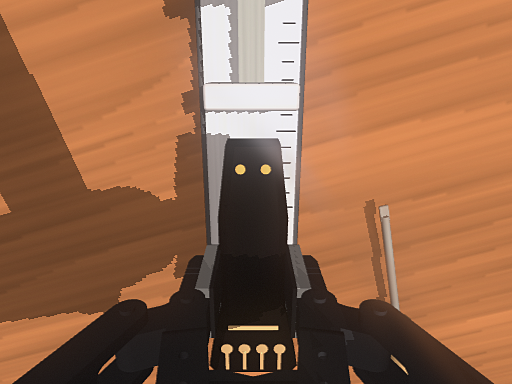

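The view shows the piece lying along the bed below it, with its narrow end at (255,140) short of the jaw at (250,97). Gaps are about 5 mm to the plate and 8 mm to the jaw, so I'll lower it.

Request:
apply_moves([
  [1, 0, 15, 0, 0, 0],
  [0, 0, 20, 0, 0, 0],
  [0, 0, 16, 0, 0, 0],
  [0, 0, 8, 0, 0, 0],
  [0, 0, 0, 0, 0, 0],
])

```text
time: 11.08
tool_pos: [670.2, -27.6, 29.3]
tcp_rot: [-180.0, -0.1, 163.6]
ft_force: [0.1, -0.0, -0.7]
finger_gap: 28.5
grip_force: 44.8
```

Request:
apply_moves([
  [0, 0, 1, 0, 0, 0],
  [0, 0, 0.5, 0, 0, 0],
  [0, 0, 0.5, 0, 0, 0],
  [0, 0, 0, 0, 0, 0],
  [0, 0, 0, 0, 0, 0],
])

```text
time: 11.7
tool_pos: [670.6, -27.7, 28.4]
tcp_rot: [180.0, 0.0, 163.6]
ft_force: [0.6, -0.4, -1.1]
finger_gap: 28.4
grip_force: 44.8
```

Request:
apply_moves([
  [0, 0, 0.5, 0, 0, 0],
  [0, 0, 0.5, 0, 0, 0],
  [0, 0, 0, 0, 0, 0],
  [0, 0, 0, 0, 0, 0],
  [0, 0, 0, 0, 0, 0],
])

```text
time: 12.32
tool_pos: [670.6, -27.7, 27.5]
tcp_rot: [180.0, 0.0, 163.6]
ft_force: [-2.3, 0.4, 4.0]
finger_gap: 28.5
grip_force: 45.3
```

Request:
apply_moves([
  [0, 0, 0, 0, 0, 0],
  [0, 0, 0, 0, 0, 0],
  [0, 0, 0, 0, 0, 0],
  [0, 0, 0, 0, 0, 0],
  [0, 0, 0, 0, 0, 0],
], fingers=60)

```text
time: 12.95
tool_pos: [670.5, -27.7, 27.2]
tcp_rot: [180.0, -0.0, 163.6]
ft_force: [0.5, -0.6, -0.1]
finger_gap: 59.9
grip_force: 0.0
```

Request:
apply_moves([
  [0, 0, -10, 0, 0, 0],
  [0, 0, -40, 0, 0, 0],
  [0, 0, -50, 0, 0, 0],
  [0, 0, -30, 0, 0, 0],
  [0, 0, 0, 0, 0, 0],
])

```text
time: 13.58
tool_pos: [673.2, -28.0, 162.6]
tcp_rot: [179.9, 0.5, 163.6]
ft_force: [-0.2, -0.3, -0.6]
finger_gap: 60.1
grip_force: 0.0
```

```bash
python3 -c "
from prof import *
print(sense()['tool_pos'],sense()['tcp_rot'])
axis(np.array([670,-28]),30,46)
prof(('wrist',))
for r in models.place_of('wheel_top','wrist'):print(r)
"
```

```text
[673.2 -28.  162.6] [179.9   0.5 163.6]
wrist ctr [669.7 -27.9] len 111.5057225169991 ang 163.66482651401523 z [37.1 39.4 40.4] wd [24.1 25.8 27.7 29.6 29.8 29.4 29.7 29.  29.3 31.4 34.  38.2 40.9 42.9]
wrist
[[-142.5 -127.5 -112.5  -97.5  -82.5  -67.5  -52.5  -37.5  -22.5   -7.5
     7.5   22.5   37.5   52.5]
 [ -30.4  -30.8  -30.4  -30.6  -29.4  -29.9  -30.8  -30.8  -30.7  -30.3
   -30.7  -31.   -30.6  -30. ]
 [  31.3   30.8   31.2   31.4   31.    31.6   30.7   31.3   31.4   31.8
    31.2   30.8   30.5   31.6]
 [  50.2   38.8   38.8   37.7   37.3   37.5   37.1   35.5   22.1   51.2
    22.2   21.8   21.8   50.7]]
plate top 931 [-151.4 -149.9 -143.2 -137.  -136.1] z 51.43719188938874
plate face 1591 [-136.9 -136.6 -125.8 -113.4 -110.8] z 39.41361535522917
jaw top 1313 [-11.2  -9.8  -4.3   1.    2.3] z 51.31309944731752
jaw face 3195 [-58.5 -53.1 -25.1  34.4  42.7] z 37.607351231048156
bed 3137 [-113.9  -94.6  -28.4   14.    19. ] z 21.515043684787514
```

The piece is down and released: its top is at 40 mm, centred, with the yaw matching. Now to the wheel, with fingers shut, starting 8 mm to the housing side of the rim top at about (498, 21.5).

Request:
apply_moves([
  [36, 0, 0, 0, 0, 0],
  [36, 0, 0, 0, 0, 0],
  [36, 0, 0, 0, 0, 0],
  [36, 0, 0, 0, 0, 0],
  [36, -2, 0, 0, 0, 0],
], fingers=0)

```text
time: 14.4
tool_pos: [495.1, 21.5, 155.6]
tcp_rot: [-180.0, -0.2, 163.6]
ft_force: [-0.8, -0.3, 1.0]
finger_gap: -0.0
grip_force: 0.0
```

Request:
apply_moves([
  [0, 0, 25, 0, 0, 0],
  [0, 0, 25, 0, 0, 0],
  [0, 0, 20, 0, 0, 0],
  [0, 0, 0, 0, 0, 0],
  [0, 0, 0, 0, 0, 0],
])

```text
time: 15.02
tool_pos: [497.1, 21.1, 87.3]
tcp_rot: [-180.0, -0.0, 163.6]
ft_force: [-0.4, -0.8, 0.2]
finger_gap: -0.1
grip_force: 0.0
```

```bash
python3 -c "
from g import *
s=sense();print(s['tool_pos'],s['tcp_rot'],s['finger_gap'])
im,d=eyes.snapshot('wrist')
r=models.place_of('wheel_top','wrist');print(r)
im2,d=eyes.snapshot('side')
print(models.place_of('wheel_top','side'))
cv2.imwrite('pics/w5.png',cv2.vconcat([cv2.resize(im[80:],(400,240)),cv2.resize(im2[140:260,180:360],(400,300))])[:,:,::-1])"
```

```text
[497.1  21.1  87.3] [-180.    -0.   163.6] -0.13655990424129372
[]
[{'xyz': [504.0, 20.0, 75.0], 'confidence': 0.8}, {'xyz': [731.4, -49.1, 23.1], 'confidence': 0.65}]
```

View pics/w5.png

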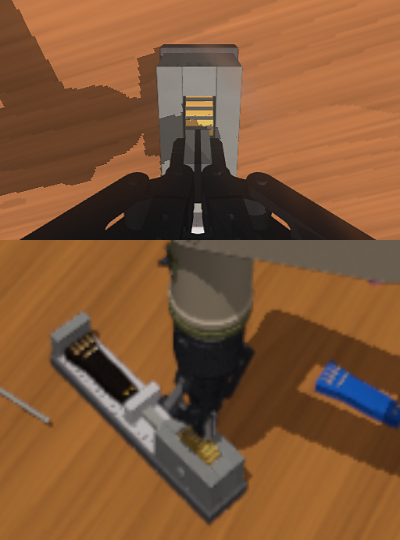

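The wrist view shows the closed fingertips centred over the brass wheel in its slot. The side view shows the piece on the bed between plate and jaw. I'll press down in small steps.

Request:
apply_moves([
  [0, 0, 6, 0, 0, 0],
  [0, 0, 4, 0, 0, 0],
  [0, 0, 1, 0, 0, 0],
  [0, 0, 0.5, 0, 0, 0],
  [0, 0, 0, 0, 0, 0],
])

```text
time: 15.85
tool_pos: [497.3, 21.1, 75.9]
tcp_rot: [180.0, 0.0, 163.6]
ft_force: [-0.1, -0.1, 0.5]
finger_gap: -0.3
grip_force: 0.0
```

Request:
apply_moves([
  [0, 0, 0.6, 0, 0, 0],
  [0, 0, 0.4, 0, 0, 0],
  [0, 0, 0.3, 0, 0, 0],
  [0, 0, 0, 0, 0, 0],
  [0, 0, 0, 0, 0, 0],
])

```text
time: 16.48
tool_pos: [497.5, 21.1, 74.9]
tcp_rot: [180.0, 0.0, 163.6]
ft_force: [-1.7, 0.4, 5.8]
finger_gap: 0.3
grip_force: 2.7
```

Request:
apply_moves([
  [0, 0, 0.6, 0, 0, 0],
  [-2, 0, 0, 0, 0, 0],
  [-3, 0, 0, 0, 0, 0],
  [-3, 0, 0, 0, 0, 0],
  [0, 0, 0, 0, 0, 0],
])

```text
time: 17.1
tool_pos: [505.7, 18.7, 74.9]
tcp_rot: [180.0, 0.1, 163.6]
ft_force: [-2.3, -1.0, 8.7]
finger_gap: -0.3
grip_force: 4.2
```

Request:
apply_moves([
  [-2, 0, 0.3, 0, 0, 0],
  [-2, 0, 0, 0, 0, 0],
  [-2, 0, 0, 0, 0, 0],
  [-2, 0, 0, 0, 0, 0],
  [0, 0, 0, 0, 0, 0],
])

```text
time: 17.73
tool_pos: [512.3, 16.9, 74.7]
tcp_rot: [180.0, -0.1, 163.6]
ft_force: [-9.2, 2.2, 16.1]
finger_gap: -0.5
grip_force: 7.9
```

```bash
cat > j.py <<'E'
from prof import *
for n in("side","scene"):
    C=cam(n);im,d=eyes.snapshot(n)
    print(n,[np.array(r["xyz"]) for r in models.place_of("jaw_plate",n)[:2]])
prof(("side",),c0=np.array([599.5,-4.]))
axis(np.array([670,-25]),30,46,cams=("side",))
E
python3 j.py
```

```text
side [array([622.4, -11.8,  -0.2]), array([507.7,  19. ,  40. ])]
scene [array([621.3, -17.6,  -2.5])]
side
[[-142.5 -127.5 -112.5  -97.5  -82.5  -67.5  -52.5  -37.5  -22.5   -7.5
     7.5   22.5   52.5   67.5   82.5   97.5  112.5  127.5  142.5]
 [ -30.6  -30.2  -32.1  -30.8  -31.8  -27.6  -30.9  -30.5  -26.9  -30.5
   -30.3  -30.5  -31.7  -29.6  -31.2  -29.9  -27.3  -31.6  -30.8]
 [  29.2   28.2   31.    31.7   30.7   32.5   29.7   24.1   26.4   26.2
     8.5   10.2   -1.8    6.4   27.3   29.5   32.7   30.3   30.7]
 [  48.9   38.4   35.2   35.    35.1   35.2   31.2   36.    50.6   36.5
    24.8   24.6   59.1   60.5   59.8   63.1   61.9   61.5   48.3]]
plate top 58 [-152.4 -149.8 -142.4 -135.5 -133.7] z 52.02954552341225
plate face 135 [-140.  -137.7 -127.7 -114.4 -111. ] z 39.51432457314534
jaw top 62 [-23.7 -21.9 -16.2 -10.4  -9.3] z 52.058487306962334
jaw face 214 [-58.2 -53.8 -11.5  19.7  28.9] z 37.18266336889743
bed 140 [-129.5 -114.1  -44.4   11.2   18.9] z 22.220981912489705
side ctr [681.1 -27.2] len 102.5622391932701 ang 163.50084145394484 z [34.8 39.2 42.5] wd [42.6 37.5 35.4 31.  27.  30.1 30.9 26.4 28.9 31.8 27.2 25.4 20.4]
```

The jaw has moved about 13 mm and the lateral force has risen to about 9 N, so it is probably clamped. I'll push 3 mm more to be sure, then lift off.

Request:
apply_moves([
  [-1.5, 0, 0, 0, 0, 0],
  [-1.5, 0, 0, 0, 0, 0],
  [0, 0, 0, 0, 0, 0],
  [0, 0, 0, 0, 0, 0],
  [0, 0, 0, 0, 0, 0],
])

```text
time: 18.7
tool_pos: [515.6, 16.0, 74.5]
tcp_rot: [180.0, 0.0, 163.6]
ft_force: [-6.1, 1.9, 10.5]
finger_gap: -0.2
grip_force: 5.2
```

Request:
apply_moves([
  [0, 0, -3, 0, 0, 0],
  [0, 0, -12, 0, 0, 0],
  [0, 0, -50, 0, 0, 0],
  [0, 0, -60, 0, 0, 0],
  [30, 0, -20, 0, 0, 0],
])

```text
time: 19.32
tool_pos: [489.4, 23.7, 224.1]
tcp_rot: [179.9, 0.4, 163.6]
ft_force: [0.5, 0.2, 0.5]
finger_gap: -0.1
grip_force: 0.0
```

Request:
apply_moves([
  [0, -50, 0, 0, 0, 0],
  [0, -50, 0, 0, 0, 0],
  [0, -20, 0, 0, 0, 0],
  [0, 0, 0, 0, 0, 0],
  [0, 0, 0, 0, 0, 0],
])

```text
time: 19.95
tool_pos: [453.1, -90.5, 218.9]
tcp_rot: [180.0, 0.0, 163.6]
ft_force: [0.1, -0.3, -0.2]
finger_gap: 0.6
grip_force: 0.0
```

```bash
python3 j.py; python3 -c "
from prof import *
prof(('wrist',)); axis(np.array([675,-28]),30,46)
im,d=eyes.snapshot('wrist');cv2.imwrite('pics/w6.png',im[:,:,::-1])"
```

```text
side [array([624. , -13.2,  -5.1])]
scene [array([622.2, -16.5,  -4.5])]
side
[[-142.5 -127.5 -112.5  -97.5  -82.5  -67.5  -52.5  -37.5  -22.5   -7.5
     7.5   22.5   52.5   67.5   82.5   97.5  112.5  127.5  142.5]
 [ -28.9  -29.9  -30.1  -33.   -28.1  -30.   -31.7  -30.1  -30.1  -29.3
   -30.7  -31.   -28.9  -31.   -31.6  -30.7  -29.8  -31.7  -31.8]
 [  30.4   32.1   31.5   32.7   30.7   31.8   30.4   20.3   26.6   31.7
    30.4   32.    29.2   29.7   30.1   30.1   29.5   28.5   30.8]
 [  48.7   38.7   36.5   31.    36.6   35.9   32.8   37.1   49.8   34.5
    22.9   23.6   61.4   62.2   62.4   62.5   63.3   61.3   47.7]]
plate top 57 [-151.8 -149.8 -142.7 -136.  -134.9] z 51.4933762898739
plate face 133 [-139.  -137.4 -127.3 -113.6 -111.3] z 39.93942473258795
jaw top 60 [-24.  -22.1 -16.8 -11.2  -9.8] z 51.45335522224728
jaw face 217 [-58.8 -52.5 -11.3  19.   29. ] z 37.1497720034575
bed 150 [-122.3 -103.2  -27.6   11.5   17.3] z 22.1382240220614
side ctr [681.  -27.2] len 102.36463366502653 ang 163.575975729118 z [34.8 39.2 42.4] wd [40.9 38.8 33.  29.2 26.3 26.7 28.8 28.4 28.4 31
[... 212 characters left out ...]
6.6
   -27.6  -27.3  -27.4  -27.9  -27.7  -27.7  -30.6]
 [   1.9    9.2  -11.4   30.4   31.5   32.3   32.1   31.3   31.1   31.2
    31.4   32.6   31.8   31.8   32.1   32.1   32.1]
 [  39.9   40.2   21.8   33.    38.5   51.3   35.1   22.    22.2   22.
    62.4   62.5   62.8   62.9   62.9   62.5   61.6]]
plate face 119 [-137.2 -133.5 -121.9 -113.1 -110.6] z 40.01640883468384
jaw top 504 [-23.9 -22.2 -16.  -10.9  -9.9] z 51.566869764454935
jaw face 1275 [-54.4 -46.  -10.1  23.6  31.6] z 35.668216790927254
bed 705 [-56.6 -45.5   1.4  16.4  19.2] z 21.672116976890894
wrist ctr [679.7 -26.8] len 101.45859610899237 ang 166.359591443199 z [37.5 39.7 40.7] wd [25.1 26.3 15.8  4.5  5.8 14.  11.8  7.8]
```

View pics/w6.png

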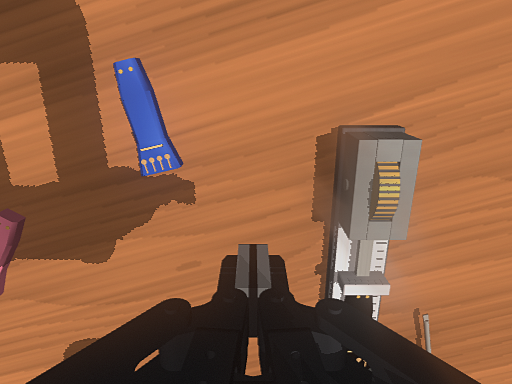

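The picture shows the jaw at (365,283) against the piece's end, with the fingers well clear. Jaw face to plate measures about 112.4 mm, and the extra push did not change it, so the piece is snug. The robot touches nothing.

```bash
python3 -c "
from bench import job
print(job.hand_in())"
```

```text
the job is handed in; nothing more can be done
None
```

I laid the long tailpiece flat on the gauge bed and rolled the jaw up with the thumbwheel until it held the piece snugly (opening about 112.4 mm by camera); the job is handed in, but no verdict came back.

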